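# Clamp the shelf post and hold the square in the corner

### The arm

A 6-joint arm with a two-finger parallel gripper is mounted at the origin on the work surface. World frame = base frame: x ahead of the robot, y to its left, z up, the work surface at z = 0. Lengths are in m, angles in rad, forces in N, time in s.
With the tool pointing down it reaches from about 0.225 to 0.875 m from the base axis. Payload 3.4 kg.
Tool frame: the origin (TCP) lies at the very end of the fingers, on their centre line; the grasp point (between the pads) lies 19 mm behind it (manip.pinch_z is the distance from the TCP to the grasp point, in m); z points along the fingers, y is the line along which they close (so a half turn about z gives the same grasp; the last joint's range is limited). The gripper opens to 85 mm and grips with 20 to 120 N. Pads are 22 mm wide; open, the fingers measure 114 mm over their backs; the gripper's body (76 mm by 85 mm) begins 54 mm behind the grasp point. The pads swing forward as they close: fully open they stand 13 mm farther back than shut.
Start: joints at [-1.309, 0.276, 1.505, -0, 1.361, -0.121], TCP at [0.215, -0.533, 0.231] pointing down, gripper open.
Joint ranges: [-2.89, 2.89], [-0.75, 2.08], [0.22, 2.7], [-1.18, 4.32], [0.11, 2.71], [-2.7, 2.7]. Speed limits (rad/s): [2.57, 2.57, 3.14, 3.14, 3.14, 3.14].

### API

Orientations are given as a unit quaternion [w, x, y, z].
In Python, from rig import manip gives the robot as it stands. The module is installed in compiled form; this text tells all that it offers.
- The arm moves only by the shell command python3 -m jog 'ROWS' [FORCE]. ROWS is JSON, a list of rows, each an object of numbers: "dx", "dy", "dz": the shift along the tool's x, y, z each as a share of 25 cm, from -1 to 1; "ax", "ay", "az": the turn, a rotation vector about the tool's x, y, z each as a share of 90 degrees, from -1 to 1; "grip": the opening, from -1 (shut) to 1 (fully open), so that 0 is half open. A call has 1 to 5 rows; each row is the pose to reach, as a shift and turn from the pose commanded when the call began, along the tool's axes at that moment; what a row does not reach only later rows make up. A row lasts 1/12 s, in which the tool goes at most 41.7 mm and 7.16 degrees, less where a joint would pass 70% of its speed; a pose out of reach is approached as far as the arm can. A call with a number of a shift or a turn outside -1 to 1 is refused whole. A call with a gripper value outside its range is refused whole. The fingers move at their own pace and stop on an object; FORCE is the grip in N (left out, the last holds). Time passes only in rows, so rows that repeat a pose let the fingers close. It gives the time, the measured TCP pose, the force, the opening and the grip force at its end, in the units of the state.
- manip.get_state(): the state, without advancing time (a new reading comes with each control period).
- manip.get_image(name): name is "side" or "top" or "wrist"; returns a dict with "img" (384x512x3 uint8, red, green, blue), "mtx" (3x3 intrinsics, pixels), "k1" (the pictures are not rectified: a ray, as slopes to the right and down, at radius r is drawn at 1 + k1 r^2 times it, then the intrinsics apply), "world_to_cam" (4x4, takes a point from world to camera coordinates); the wrist camera has in their place "T_tool_cam" (4x4, takes a point from camera to tool coordinates, whose origin is the TCP and whose axes are the flange's). Camera axes: x right, y down, z forward; pixel columns grow to the right and rows downward; lengths in m; the calibration is good to about 2 mm. A picture is of the moment at which its call begins: read the wrist's pose just before it. There is no depth.
- manip.sign_off(): hands the job in; it is judged then, once.
The state is a dict: "clock": time; "qpos": joint angles; "qd": joint speeds; "effort": joint torques, N m; "position": TCP position; "ee_rot": TCP orientation; "contact_force": force on the tool from outside, world axes, zero at the start; "moment": the same for the moment, N m; "width": finger opening in m; "gripper_force": force on a finger pad.
Only numpy, scipy, OpenCV 4.12 (cv2) and the standard library are available. Lean on these libraries where they do the work, as an engineer would, in place of code of your own. Each camera call takes 0.05 s, during which the arm holds its last target. There are 200 camera calls.

### The job

Swing the red-knobbed cam handle of the little blue vise counter-clockwise until its jaw grips the loose wooden post firmly and straight against the fixed jaw, and leave it clamped. Then take the aluminium square by its orange grip bar, lay it flat on the plywood board and press its heel into the inner corner between post and rail until one leg lies flush against each. Finish still holding it there with a light push against both timbers; leave the barrel, pebble, sieve ring and jar where they are.

Things in the scene. Friction and masses are not known exactly. Their poses are not given: they have to be found in the camera images.
- corner (a point): inner corner of the frame: the point on the plywood board's top (12 mm above the table) where the square's heel must come to rest. x points from the vise along the post to the rail, z up. The rail's face is at x = 0; the clamped post's inner face is at y = 0. The square goes into the quarter x < 0, y < 0
- jig: fixed plywood board, 320 x 270 x 12 mm, with the vise; origin on the table right below the corner, same axes. Dark steel fixed jaw: face at y = 38 mm, x -210 to -60 mm, 34 mm high above the board. The blue block of the vise fills x -188 to -132, y -110 to -48 mm, 24 mm high
- post_center (a point): centre of the loose brown wooden post, 220 (its x) x 38 (its y) x 30 mm high, lying on the board between the jaws with one end 1 to 2 mm short of the rail, at first a little skew and 4 to 7 mm off the fixed jaw
- post: the same post; origin at the centre of its underside
- rail: fixed light-wood rail; origin on the board at the corner point, same axes as corner. Fills x 0 to 38, y -160 to 80 mm, 30 mm high above the board
- jaw: the vise's moving steel jaw, 60 mm wide (x), 18 mm thick (y), 30 mm high; origin at the foot of its gripping face, board height. It slides along the corner's +y by 10 mm per rad of the handle, at x -190 to -130 mm
- handle (a joint): angle of the cam handle (rad), 0 open to 1.7, growing counter-clockwise from above; starts at 0 to 0.4. At 0 it points from its pivot along (-1, -1) of the corner's x, y. Steady drag of about 3.5 N at the knob; the jaw pushes the post over and at about 1.3 pinches it, where the handle turns stiff: 3 N more at the knob clamps with about 25 N. It stays where it is left
- vise_pivot (a point): point on the handle's vertical turning axis, level with the middle of the knob; at x -160, y -75 mm from the corner
- knob (a point): middle of the upright red knob on the handle's end: cylinder of 18 mm diameter, its free height from 14 mm below to 18 mm above this point; 85 mm from the turning axis; its middle is 70 mm above the table. Can be pinched or pushed from above
- square_grip (a point): centre of the square (42 mm above its underside), in the orange grip bar: 14 mm thick, 50 mm long, reaching 24 mm above and below this point. The bar runs along (1, -1) of the square's own x, y, so it is pinched along the diagonal (1, 1), which points at the heel. About 0.28 kg; lies flat, z up
- square_heel (a point): outer corner (heel) of the square, at its underside; at (+50, +50, -42) mm from square_grip in the square's axes. From it the two legs run 95 mm along -x and -y, each 22 mm wide and 18 mm high; the outer faces are those on +x (goes against the rail) and +y (goes against the post)
- square: the same square; origin at its underside, 42 mm below square_grip
- barrel_mid (a point): middle of the upright white rubber tumbling barrel with steel lid, 104 mm diameter, 112 mm high; leave alone
- pebble_mid (a point): middle of the green jade pebble, 46 mm across, 24 mm high; leave alone
- sieve_mid (a point): middle of the chrome sieve ring, 100 mm diameter, 22 mm high; leave alone
- jar_mid (a point): middle of the squat amber glass jar, 68 mm diameter, 62 mm high; leave alone
There are look-alikes about, which are no part of the job. What is meant by the post is not green or white, and is the larger of those in its own colour.

How it is judged:
By the outcome, as a careful person would: the job done as asked, in the order asked, and still so for the second after the job is handed in, while the arm keeps its last pose, push and grip.
It also fails if it takes over 69 s, if anything falls off the work surface, if the arm or the gripper's body presses on something with over 40 N, if the wrist force passes 120 N, or if a joint passes its speed limit or range.

## Working session

There is one attempt and no reset: what is moved stays moved. The work goes in short steps, Python scripts to look and compute and a shell command to move; the robot and the scene stay as the last step left them, time stands still between calls to the robot, and variables do not carry over. Pictures are saved under pics/ and viewed, at most 10 in all, crops included, and the job is handed in when it is done.

```bash
mkdir -p pics; cat > h.py <<'E'
import numpy as np, cv2, json
from rig import manip
from scipy.spatial.transform import Rotation as R
def snap(n,f):
    d=manip.get_image(n); cv2.imwrite('pics/'+f,d['img'][:,:,::-1]); np.save('pics/'+f+'.npy',d,allow_pickle=True); return d
def load(f): return np.load('pics/'+f+'.npy',allow_pickle=True).item()
def toolT(s=None):
    s=s or manip.get_state(); q=s['ee_rot']; T=np.eye(4); T[:3,:3]=R.from_quat([q[1],q[2],q[3],q[0]]).as_matrix(); T[:3,3]=s['position']; return T
def cam(d,Tt=None):
    return np.linalg.inv(d['world_to_cam']) if 'world_to_cam' in d else Tt@d['T_tool_cam']
def ray(d,uv,z,Tt=None):
    k=d['k1']; uv=np.array(uv,float).reshape(-1,1,2)
    p=cv2.undistortPoints(uv,d['mtx'],np.array([k,0,0,0.]))[:,0]
    C=cam(d,Tt); r=np.c_[p,np.ones(len(p))]@C[:3,:3].T; o=C[:3,3]
    return o+r*((z-o[2])/r[:,2])[:,None]
def proj(d,P,Tt=None):
    W=np.linalg.inv(cam(d,Tt)); P=np.atleast_2d(P)
    return cv2.projectPoints(P.astype(float),cv2.Rodrigues(W[:3,:3])[0],W[:3,3],d['mtx'],np.array([d['k1'],0,0,0.]))[0][:,0]
E
python3 - <<'E'
from h import *
s=manip.get_state();print(s)
a=snap('top','t0.png');b=snap('side','s0.png')
print(a['mtx'],a['k1'],cam(a),cam(b))
E
```

```text
{'clock': 0.0, 'qpos': array([-1.30896129e+00,  2.76595213e-01,  1.50616202e+00,  3.42342678e-05,
        1.36070153e+00, -1.20994545e-01]), 'qd': array([ 1.33980997e-03, -1.43282293e-04,  9.88666476e-04,  6.84185740e-04,
       -2.07253864e-05,  2.33354796e-03]), 'effort': array([ 3.18801474e-03, -4.16764784e+01, -2.45806539e+01,  2.99728645e-04,
        1.12171308e-02, -1.02820212e-05]), 'position': array([ 0.21465722, -0.53284496,  0.23042809]), 'ee_rot': array([-9.31915921e-04,  9.81736311e-01,  1.90244432e-01, -4.89554466e-05]), 'contact_force': array([-0.26940093,  0.41824801,  0.28737207]), 'moment': array([-0.01641699,  0.03202301,  0.0453524 ]), 'gripper_force': 0.0, 'width': 0.08573285404016884}
[[441.13050303   0.         254.07156068]
 [  0.         441.13050303 193.90781211]
 [  0.           0.           1.        ]] -0.03488073772231109 [[ 0.0047612  -0.9886626   0.1500786   0.30761149]
 [-0.99994703 -0.00607659 -0.00830732  0.05191692]
 [ 0.0091251  -0.1500311  -0.98863917  1.18276394]
 [ 0.          0.          0.          1.        ]] [[ 0.69687701 -0.35763654  0.6216579  -0.14329202]
 [-0.71717392 -0.35342075  0.60062913 -0.55625303]
 [ 0.00489988 -0.86440146 -0.50277839  0.59893595]
 [ 0.          0.          0.          1.        ]]
```

View pics/t0.png

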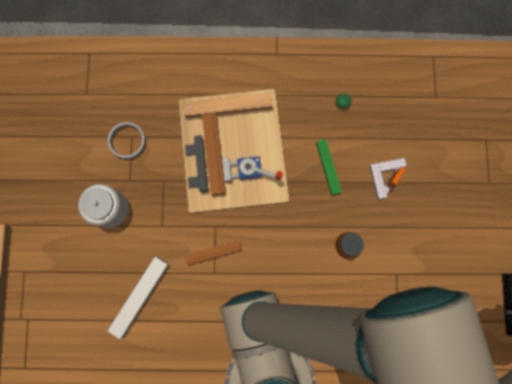

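View pics/s0.png

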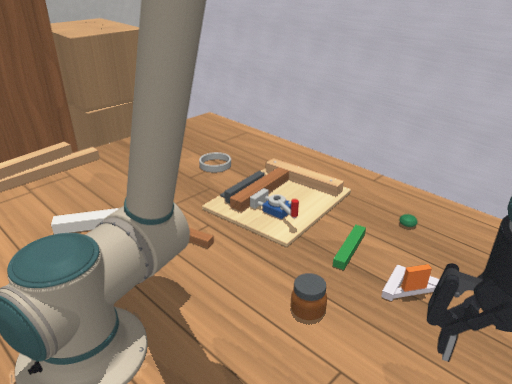

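Top view: board centred at about (233,150) px, rail at the top, post (213,153), dark fixed jaw (198,163), vise (249,168), red knob (279,176). The square is at (388,178) with its orange bar at (398,178). Pebble (344,102), jar (350,245), sieve (126,140) and barrel (104,205) are all clear of those. The side view agrees.

```bash
python3 - <<'E'
from h import *
for n in ('t0.png','s0.png'):
    d=load(n); hsv=cv2.cvtColor(d['img'],cv2.COLOR_RGB2HSV)
    for nm,lo,hi,z in (('knob',(0,200,90),(4,255,255),.075),('knob2',(174,170,90),(180,255,255),.075),('orange',(7,215,190),(18,255,255),.06),('blue',(105,150,60),(125,255,255),.036),('green',(40,80,30),(90,255,255),.015),('board',(14,40,185),(28,140,255),.012)):
        m=cv2.inRange(hsv,lo,hi); k,l,st,c=cv2.connectedComponentsWithStats(m)
        for i in np.argsort(-st[1:,4])[:2]+1 if k>1 else []:
            if st[i,4]>12:
                print(n,nm,c[i].round(1),st[i,4],ray(d,c[i],z)[0].round(4))
                if nm in('board','orange'):
                    r=cv2.minAreaRect(np.argwhere(l==i)[:,::-1].astype(np.float32)); print(ray(d,cv2.boxPoints(r),z).round(3).tolist())
d=load('t0.png')
print(ray(d,[(179,99),(275,89),(288,203),(189,212)],.012).round(3))
print('white sq heel/ends',ray(d,[(371,163),(405,158),(380,198)],.018).round(3))
im=d['img'][80:220,170:420]; cv2.imwrite('pics/c0.png',cv2.resize(im[:,:,::-1],(800,448),interpolation=cv2.INTER_CUBIC))
E
```

```text
t0.png orange [398.1 175.5] 58 [ 0.5289 -0.3331  0.06  ]
[[0.514, -0.317, 0.06], [0.55, -0.342, 0.06], [0.544, -0.35, 0.06], [0.509, -0.325, 0.06]]
t0.png green [413.  302.6] 1288 [ 0.2009 -0.3736  0.015 ]
t0.png green [328.6 167.1] 561 [ 0.5595 -0.1595  0.015 ]
t0.png board [243.6 148.2] 6244 [0.6113 0.0713 0.012 ]
[[0.75, 0.258, 0.012], [0.784, -0.016, 0.012], [0.468, -0.049, 0.012], [0.437, 0.215, 0.012]]
t0.png board [191.5 130. ] 359 [0.6617 0.2146 0.012 ]
[[0.693, 0.246, 0.012], [0.699, 0.188, 0.012], [0.628, 0.179, 0.012], [0.622, 0.237, 0.012]]
s0.png blue [273.6 209.4] 118 [0.5241 0.0441 0.036 ]
s0.png green [348.6 246.9] 660 [ 0.5512 -0.1612  0.015 ]
s0.png green [ 27.4 264.8] 194 [0.0178 0.2887 0.015 ]
s0.png board [318.5 326. ] 8145 [ 0.3205 -0.254   0.012 ]
[[0.227, 0.061, 0.012], [0.378, 0.157, 0.012], [0.387, -0.492, 0.012], [0.284, -0.494, 0.012]]
s0.png board [286.2 198.7] 4211 [0.616  0.0823 0.012 ]
[[0.433, 0.215, 0.012], [0.869, 0.552, 0.012], [0.83, 0.006, 0.012], [0.476, -0.139, 0.012]]
[[ 0.751  0.252  0.012]
 [ 0.782 -0.015  0.012]
 [ 0.461 -0.049  0.012]
 [ 0.435  0.215  0.012]]
white sq heel/ends [[ 0.571 -0.275  0.018]
 [ 0.586 -0.369  0.018]
 [ 0.475 -0.296  0.018]]
```

View pics/c0.png

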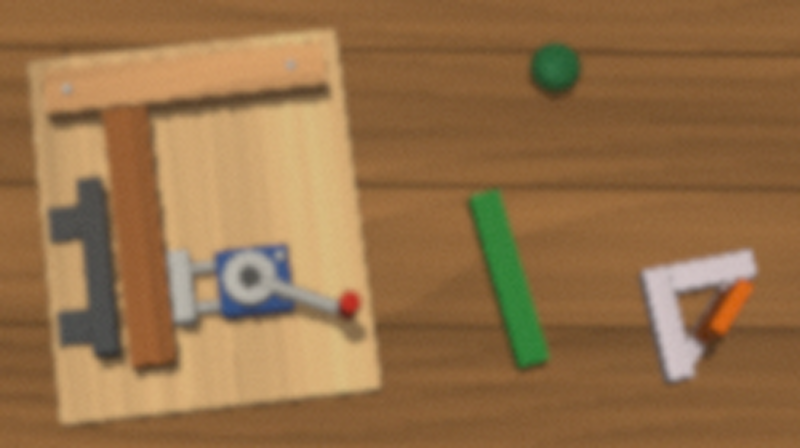

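Crop (3.2x, offset 170,80): the square's heel is at (643,270), pointing along +x,+y, turned close to the board already. Rail's inner edge runs (52,118)–(328,92), fixed-jaw face (108,180)–(120,355), knob (349,302).

```bash
python3 - <<'E'
from h import *
d=load('t0.png'); c=lambda *p:[(x/3.2+170-.34,y/3.2+80-.34) for x,y in p]
rl=ray(d,c((50,113),(326,86)),.042); jf=ray(d,c((108,180),(120,355)),.046); print(rl.round(4),jf.round(4))
a=np.radians(6.4); X=np.array([np.cos(a),np.sin(a)]);Y=np.array([-X[1],X[0]])
x0=np.mean(rl[:,:2]@X); y0=np.mean(jf[:,:2]@Y)-.038
C=x0*X+y0*Y; print('corner',C,'rail ends y',rl[:,:2]@Y-y0,'jaw x',jf[:,:2]@X-x0)
P=C-.16*X-.075*Y; K=ray(d,c((349,298)),.085)[0]; print('pivot',P,'knob',K,np.linalg.norm(K[:2]-P),'hand angle',(np.degrees(np.arctan2(*(K[:2]-P)[::-1]))-6.4+135))
s=manip.get_state(); T=toolT(s); print(T.round(3))
E
```

```text
[[ 0.6944  0.2284  0.042 ]
 [ 0.7198 -0.0037  0.042 ]] [[0.6354 0.1779 0.046 ]
 [0.4882 0.1648 0.046 ]]
corner [0.70302922 0.1489106 ] rail ends y [ 0.07996122 -0.15354779] jaw x [-0.06401702 -0.2117681 ]
pivot [0.55238652 0.05654298] knob [ 0.52884895 -0.0195987   0.085     ] 0.07969675402628328 hand angle 21.422119220256363
[[ 0.928  0.374 -0.     0.215]
 [ 0.374 -0.928  0.002 -0.533]
 [ 0.    -0.002 -1.     0.231]
 [ 0.     0.     0.     1.   ]]
```

```bash
J="python3 -m jog"; A='[{"dx":0.64,"dy":-0.476},{"dx":0.64,"dy":-0.476},{"dx":0.64,"dy":-0.476},{"dx":0.64,"dy":-0.476},{"dx":0.64,"dy":-0.476}]'
python3 -m jog '[{"dx":0.64,"dy":-0.476},{"dx":0.64,"dy":-0.476},{"dx":0.64,"dy":-0.476},{"dx":0.64,"dy":-0.476},{"dx":0.64,"dy":-0.476}]' 
python3 -m jog '[{"dx":0.64,"dy":-0.476},{"dx":0.64,"dy":-0.476},{"dx":0.64,"dy":-0.476},{"dx":0.64,"dy":-0.476},{"dx":0.64,"dy":-0.476}]' 
python3 -m jog '[{"dx":0.5,"dy":-0.37,"az":-0.39},{"dx":0.5,"dy":-0.37,"az":-0.39},{"dx":0.5,"dy":-0.37,"az":-0.39},{"dx":0.5,"dy":-0.37,"az":-0.39},{"dx":0.5,"dy":-0.37,"az":-0.39}]' 
cat >> h.py <<'E'
def plan(xyz,yaw):
    "shares of a move that brings the TCP to xyz, pointing down, with tool y at yaw deg (mod 180)"
    T=toolT(); a=np.radians(yaw); y=np.array([np.cos(a),np.sin(a),0])
    if y@T[:3,1]<0: y=-y
    z=np.array([0,0,-1.]); G=np.c_[np.cross(y,z),y,z]
    d=T[:3,:3].T@(np.array(xyz)-T[:3,3])/.25; w=R.from_matrix(T[:3,:3].T@G).as_rotvec()/(np.pi/2)
    print('d',d.round(3),'a',w.round(3))
E
python3 - <<'E'
from h import *
print(toolT().round(3),manip.get_state()['qpos'].round(2)); snap('wrist','w1.png'); plan((.529,-.022,.06),-17)
E
```

```text
[[ 0.928  0.374 -0.     0.215]
 [ 0.374 -0.928  0.002 -0.533]
 [ 0.    -0.002 -1.     0.231]
 [ 0.     0.     0.     1.   ]] [-1.31  0.28  1.51 -0.    1.36 -0.12]
d [ 1.93  -1.425  0.685] a [-0.001 -0.001 -0.567]schema error: expected keys dx, dy, dz, ax, ay, az, grip
schema error: expected keys dx, dy, dz, ax, ay, az, grip
schema error: expected keys dx, dy, dz, ax, ay, az, grip
```

View pics/w1.png

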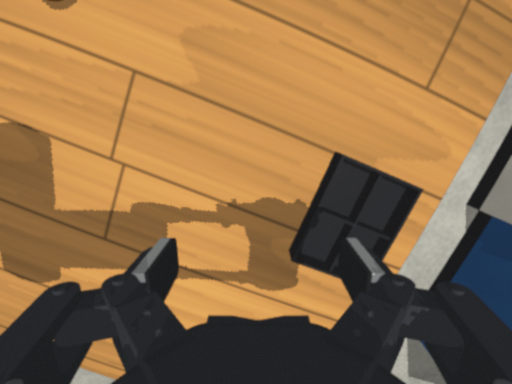

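The moves were refused because every row needs all seven keys, so the wrist picture only shows the empty start area. I'm resending the rows in full.

```bash
python3 -m jog '[{"dx":0.64,"dy":-0.476,"dz":0,"ax":0,"ay":0,"az":0,"grip":1},{"dx":0.64,"dy":-0.476,"dz":0,"ax":0,"ay":0,"az":0,"grip":1},{"dx":0.64,"dy":-0.476,"dz":0,"ax":0,"ay":0,"az":0,"grip":1},{"dx":0.64,"dy":-0.476,"dz":0,"ax":0,"ay":0,"az":0,"grip":1},{"dx":0.64,"dy":-0.476,"dz":0,"ax":0,"ay":0,"az":0,"grip":1}]'
python3 -m jog '[{"dx":0.64,"dy":-0.476,"dz":0,"ax":0,"ay":0,"az":0,"grip":1},{"dx":0.64,"dy":-0.476,"dz":0,"ax":0,"ay":0,"az":0,"grip":1},{"dx":0.64,"dy":-0.476,"dz":0,"ax":0,"ay":0,"az":0,"grip":1},{"dx":0.64,"dy":-0.476,"dz":0,"ax":0,"ay":0,"az":0,"grip":1},{"dx":0.64,"dy":-0.476,"dz":0,"ax":0,"ay":0,"az":0,"grip":1}]'
python3 -m jog '[{"dx":0.5,"dy":-0.37,"dz":0,"ax":0,"ay":0,"az":-0.39,"grip":1},{"dx":0.5,"dy":-0.37,"dz":0,"ax":0,"ay":0,"az":-0.39,"grip":1},{"dx":0.5,"dy":-0.37,"dz":0,"ax":0,"ay":0,"az":-0.39,"grip":1},{"dx":0.5,"dy":-0.37,"dz":0,"ax":0,"ay":0,"az":-0.39,"grip":1},{"dx":0.5,"dy":-0.37,"dz":0,"ax":0,"ay":0,"az":-0.39,"grip":1}]'
python3 - <<'E'
from h import *
T=toolT(); d=snap('wrist','w2.png'); print(T.round(3),manip.get_state()['qpos'].round(2)); np.save('w2T',T); plan((.529,-.022,.06),-17)
print(d['T_tool_cam'].round(3))
E
```

```text
clock: 0.57
position: [0.3194, -0.3603, 0.231]
ee_rot: [-0.001, 0.982, 0.19, 0.0]
contact_force: [0.8, -0.5, 0.9]
width: 0.0853
gripper_force: 0.0
clock: 0.98
position: [0.4235, -0.1902, 0.2313]
ee_rot: [-0.0, 0.982, 0.191, 0.0]
contact_force: [-0.3, -0.8, -0.6]
width: 0.0858
gripper_force: 0.0
clock: 1.4
position: [0.5067, -0.0556, 0.231]
ee_rot: [-0.001, 0.876, 0.482, 0.002]
contact_force: [-0.7, -0.2, 0.6]
width: 0.0854
gripper_force: 0.0
[[ 0.535  0.845  0.002  0.507]
 [ 0.845 -0.535  0.003 -0.056]
 [ 0.004 -0.    -1.     0.231]
 [ 0.     0.     0.     1.   ]] [-0.25  0.18  1.64  0.    1.32  0.31]
d [0.172 0.005 0.683] a [-0.    -0.    -0.169]
[[ 0.    -0.964 -0.267  0.067]
 [ 1.     0.     0.001  0.   ]
 [-0.001 -0.267  0.964 -0.142]
 [ 0.     0.     0.     1.   ]]
```

View pics/w2.png

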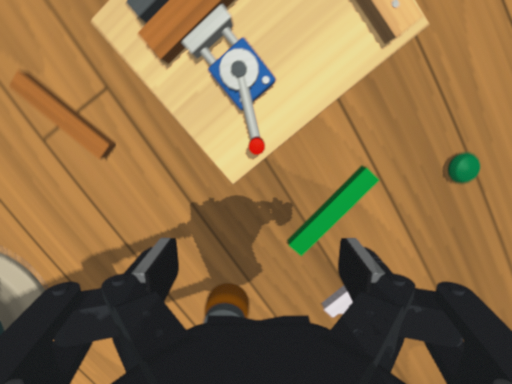

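Wrist view: knob top at (257,146), pivot ring at (239,69), green decoy stick at (333,210), all consistent with the top view.

```bash
python3 - <<'E'
from h import *
d=load('w2.png'); T=np.load('w2T.npy')
hsv=cv2.cvtColor(d['img'],cv2.COLOR_RGB2HSV); m=cv2.inRange(hsv,(0,200,90),(5,255,255))|cv2.inRange(hsv,(174,180,90),(180,255,255))
k,l,st,c=cv2.connectedComponentsWithStats(m); i=1+np.argmax(st[1:,4]); print(c[i],st[i])
K=ray(d,c[i],.086,T)[0]; P=ray(d,(239,69),.06,T)[0]; print(K,P,np.linalg.norm(K[:2]-P[:2]))
plan((K[0],K[1],.062),-17); plan((K[0],K[1],.11),-17)
E
```

```text
[256.0855615  145.67379679] [249 138  15  16 187]
[ 0.5284538  -0.01882485  0.086     ] [0.55547032 0.05831004 0.06      ] 0.08172932881426151
d [ 0.181 -0.004  0.675] a [-0.    -0.    -0.169]
d [ 0.182 -0.004  0.483] a [-0.    -0.    -0.169]
```

```bash
python3 -m jog '[{"dx":0.18,"dy":-0.004,"dz":0.3,"ax":0,"ay":0,"az":-0.169,"grip":1},{"dx":0.18,"dy":-0.004,"dz":0.48,"ax":0,"ay":0,"az":-0.169,"grip":1},{"dx":0.18,"dy":-0.004,"dz":0.67,"ax":0,"ay":0,"az":-0.169,"grip":1},{"dx":0.18,"dy":-0.004,"dz":0.67,"ax":0,"ay":0,"az":-0.169,"grip":1},{"dx":0.18,"dy":-0.004,"dz":0.67,"ax":0,"ay":0,"az":-0.169,"grip":1}]' 20
python3 -m jog '[{"dx":0,"dy":0,"dz":0,"ax":0,"ay":0,"az":0,"grip":0},{"dx":0,"dy":0,"dz":0,"ax":0,"ay":0,"az":0,"grip":-0.3},{"dx":0,"dy":0,"dz":0,"ax":0,"ay":0,"az":0,"grip":-1},{"dx":0,"dy":0,"dz":0,"ax":0,"ay":0,"az":0,"grip":-1},{"dx":0,"dy":0,"dz":0,"ax":0,"ay":0,"az":0,"grip":-1}]' 20
python3 -m jog '[{"dx":0,"dy":0,"dz":0,"ax":0,"ay":0,"az":0,"grip":-1},{"dx":0,"dy":0,"dz":0,"ax":0,"ay":0,"az":0,"grip":-1},{"dx":0,"dy":0,"dz":0,"ax":0,"ay":0,"az":0,"grip":-1}]' 20
python3 - <<'E'
from h import *
print(toolT().round(3)); s=manip.get_state(); print(s['contact_force'],s['width'],s['gripper_force'],s['qpos'].round(2))
P=np.array([.553,.057]); t=s['position'][:2]-P; print('radius',np.hypot(*t),'dir',np.degrees(np.arctan2(t[1],t[0])),'handle',np.degrees(np.arctan2(t[1],t[0]))+135-6.4)
E
```

```text
clock: 1.87
position: [0.5228, -0.0215, 0.0581]
ee_rot: [-0.004, 0.808, 0.589, -0.004]
contact_force: [-1.1, 0.4, 0.3]
width: 0.0855
gripper_force: 0.0
clock: 2.28
position: [0.5292, -0.0229, 0.066]
ee_rot: [0.002, 0.808, 0.589, 0.001]
contact_force: [1.2, -0.4, -0.4]
width: 0.0257
gripper_force: 0.0
clock: 2.53
position: [0.5284, -0.0227, 0.0656]
ee_rot: [0.001, 0.808, 0.589, 0.001]
contact_force: [-1.2, -0.6, 7.1]
width: 0.0175
gripper_force: 21.6
[[ 0.305  0.952  0.002  0.528]
 [ 0.952 -0.305 -0.001 -0.023]
 [-0.     0.002 -1.     0.066]
 [ 0.     0.     0.     1.   ]]
[-1.22450168 -0.56976136  7.12071709] 0.01745570235097869 21.59435212612152 [-0.17  0.36  1.85 -0.    0.94  0.14]
radius 0.08344877076931463 dir -107.17373080170276 handle 21.42626919829724
```

```bash
python3 -m jog '[{"dx":0.001,"dy":0.03,"dz":-0.01,"ax":0,"ay":0,"az":-0.056,"grip":-1},{"dx":0.005,"dy":0.059,"dz":-0.01,"ax":0,"ay":0,"az":-0.111,"grip":-1},{"dx":0.012,"dy":0.088,"dz":-0.01,"ax":0,"ay":0,"az":-0.167,"grip":-1},{"dx":0.02,"dy":0.116,"dz":-0.01,"ax":0,"ay":0,"az":-0.222,"grip":-1},{"dx":0.032,"dy":0.144,"dz":-0.01,"ax":0,"ay":0,"az":-0.278,"grip":-1}]' 30
cat > hs.py <<'E'
from h import *
s=manip.get_state(); T=toolT(s); P=np.array([.553,.057]); t=s['position'][:2]-P; a=np.degrees(np.arctan2(t[1],t[0]))
print('pos',s['position'].round(4),'radius',np.hypot(*t).round(4),'handle rad',np.radians(a+135-6.4).round(3),'tool y deg',np.degrees(np.arctan2(T[1,1],T[0,1])).round(1),'tangent',(a+90).round(1),'F tool',(T[:3,:3].T@s['contact_force']).round(1),s['width'].round(4),s['gripper_force'].round(1), s['clock'])
E
python3 hs.py
```

```text
clock: 2.95
position: [0.5632, -0.0271, 0.066]
ee_rot: [-0.0, 0.659, 0.752, -0.002]
contact_force: [-2.3, -4.4, -4.0]
width: 0.0168
gripper_force: 31.1Traceback (most recent call last):
  File "hs.py", line 3, in <module>
    print('pos',s['position'].round(4),'radius',np.hypot(*t).round(4),'handle rad',np.radians(a+135-6.4).round(3),'tool y deg',np.degrees(np.arctan2(T[1,1],T[0,1])).round(1),'tangent',(a+90).round(1),'F tool',(T[:3,:3].T@s['contact_force']).round(1),s['width'].round(4),s['gripper_force'].round(1), s['clock'])
                                                                                                                                                                                                                                                          ^^^^^^^^^^^^^^^^
AttributeError: 'float' object has no attribute 'round'
```

```bash
sed -i "s/s\['width'\].round(4),s\['gripper_force'\].round(1)/s['width'],s['gripper_force']/" hs.py
python3 hs.py
python3 -m jog '[{"dx":0.001,"dy":0.02,"dz":0,"ax":0,"ay":0,"az":-0.044,"grip":-1},{"dx":0.004,"dy":0.04,"dz":0,"ax":0,"ay":0,"az":-0.078,"grip":-1},{"dx":0.007,"dy":0.06,"dz":0,"ax":0,"ay":0,"az":-0.111,"grip":-1},{"dx":0.01,"dy":0.08,"dz":0,"ax":0,"ay":0,"az":-0.151,"grip":-1},{"dx":0.014,"dy":0.1,"dz":0,"ax":0,"ay":0,"az":-0.19,"grip":-1}]' 30
python3 hs.py
```

```text
pos [ 0.5632 -0.0271  0.066 ] radius 0.0848 handle rad 0.794 tool y deg 7.5 tangent 6.9 F tool [-4.  -2.9  4. ] 0.016758552914325642 31.108277142047882 2.95
clock: 3.37
position: [0.5888, -0.0212, 0.066]
ee_rot: [0.001, 0.541, 0.841, -0.002]
contact_force: [0.3, -5.7, -5.0]
width: 0.0166
gripper_force: 31.0
pos [ 0.5888 -0.0212  0.066 ] radius 0.086 handle rad 1.102 tool y deg 24.5 tangent 24.6 F tool [-5.3 -2.1  5. ] 0.016612153219604072 30.953795313835144 3.3667
```

```bash
python3 -m jog '[{"dx":-0.004,"dy":0.015,"dz":0,"ax":0,"ay":0,"az":-0.028,"grip":-1},{"dx":-0.004,"dy":0.03,"dz":0,"ax":0,"ay":0,"az":-0.056,"grip":-1},{"dx":-0.003,"dy":0.045,"dz":0,"ax":0,"ay":0,"az":-0.084,"grip":-1},{"dx":-0.001,"dy":0.056,"dz":0,"ax":0,"ay":0,"az":-0.105,"grip":-1},{"dx":-0.001,"dy":0.056,"dz":0,"ax":0,"ay":0,"az":-0.105,"grip":-1}]' 30
python3 hs.py
```

```text
clock: 3.78
position: [0.6022, -0.0146, 0.066]
ee_rot: [0.001, 0.471, 0.882, -0.001]
contact_force: [1.2, -4.4, -5.7]
width: 0.0168
gripper_force: 30.9
pos [ 0.6022 -0.0146  0.066 ] radius 0.0869 handle rad 1.276 tool y deg 33.9 tangent 34.5 F tool [-4.3 -1.4  5.8] 0.016811966972410115 30.866678953170776 3.7833
```

```bash
python3 -m jog '[{"dx":-0.005,"dy":0.008,"dz":0,"ax":0,"ay":0,"az":-0.015,"grip":-1},{"dx":-0.005,"dy":0.008,"dz":0,"ax":0,"ay":0,"az":-0.015,"grip":-1}]' 30 >/dev/null
python3 hs.py
python3 -m jog '[{"dx":0,"dy":0.008,"dz":0,"ax":0,"ay":0,"az":-0.015,"grip":-1},{"dx":0,"dy":0.008,"dz":0,"ax":0,"ay":0,"az":-0.015,"grip":-1}]' 30 >/dev/null
python3 hs.py
python3 -m jog '[{"dx":0,"dy":0.008,"dz":0,"ax":0,"ay":0,"az":-0.015,"grip":-1},{"dx":0,"dy":0.008,"dz":0,"ax":0,"ay":0,"az":-0.015,"grip":-1}]' 30 >/dev/null
python3 hs.py
```

```text
pos [ 0.6037 -0.0137  0.0659] radius 0.087 handle rad 1.296 tool y deg 35.2 tangent 35.6 F tool [-1.6 -1.4  5.2] 0.01684431535196317 30.90899348258972 3.95
pos [ 0.6056 -0.0125  0.066 ] radius 0.0871 handle rad 1.322 tool y deg 36.6 tangent 37.1 F tool [-2.7 -0.9  7.5] 0.016843680620465325 30.800744891166687 4.1167
pos [ 0.6074 -0.0112  0.066 ] radius 0.0872 handle rad 1.347 tool y deg 37.9 tangent 38.6 F tool [-3.  -1.6  8. ] 0.016493055535073093 30.70058584213257 4.2833
```

```bash
python3 -m jog '[{"dx":0,"dy":0.008,"dz":0,"ax":0,"ay":0,"az":-0.015,"grip":-1},{"dx":0,"dy":0.008,"dz":0,"ax":0,"ay":0,"az":-0.015,"grip":-1}]' 30 >/dev/null
python3 hs.py
python3 -m jog '[{"dx":0,"dy":0.008,"dz":0,"ax":0,"ay":0,"az":-0.015,"grip":-1},{"dx":0,"dy":0.008,"dz":0,"ax":0,"ay":0,"az":-0.015,"grip":-1}]' 30 >/dev/null
python3 hs.py; python3 - <<'E'
from h import *
d=snap('top','t2.png'); im=d['img'][80:220,170:310]; a=cv2.resize(im[:,:,::-1],(560,560),interpolation=cv2.INTER_CUBIC); cv2.imwrite('pics/c2.png',a)
E
```

```text
pos [ 0.6092 -0.0099  0.066 ] radius 0.0873 handle rad 1.372 tool y deg 39.3 tangent 40.0 F tool [-3.9 -2.3  8.8] 0.017034068918358816 30.601588189601898 4.45
pos [ 0.6102 -0.0091  0.066 ] radius 0.0874 handle rad 1.387 tool y deg 40.7 tangent 40.8 F tool [-4.5 -3.3  8.9] 0.016725920221023746 30.642150342464447 4.6167
```

View pics/c2.png

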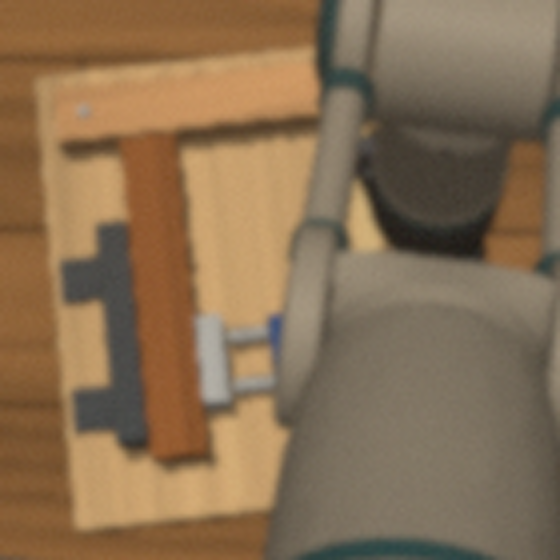

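Post is now parallel and flush against the dark jaw (around (140,330) px in the crop), jaw touching at (205,360). The handle has begun to stiffen, so I keep tightening.

```bash
python3 -m jog '[{"dx":-0.008,"dy":0.008,"dz":-0.006,"ax":0,"ay":0,"az":-0.01,"grip":-1},{"dx":-0.008,"dy":0.008,"dz":-0.006,"ax":0,"ay":0,"az":-0.01,"grip":-1}]' 40 >/dev/null
python3 hs.py
python3 -m jog '[{"dx":0,"dy":0.008,"dz":0,"ax":0,"ay":0,"az":-0.008,"grip":-1},{"dx":0,"dy":0.008,"dz":0,"ax":0,"ay":0,"az":-0.008,"grip":-1}]' 40 >/dev/null
python3 hs.py
python3 -m jog '[{"dx":0,"dy":0.008,"dz":0,"ax":0,"ay":0,"az":-0.004,"grip":-1},{"dx":0,"dy":0.008,"dz":0,"ax":0,"ay":0,"az":-0.004,"grip":-1}]' 40 >/dev/null
python3 hs.py
```

```text
pos [ 0.6105 -0.0088  0.0661] radius 0.0874 handle rad 1.392 tool y deg 41.5 tangent 41.1 F tool [-2.1 -4.6 13.2] 0.016397674358030592 39.950666427612305 4.8333
pos [ 0.6113 -0.0082  0.0661] radius 0.0874 handle rad 1.403 tool y deg 42.3 tangent 41.8 F tool [-1.8 -7.3 11.3] 0.01658416245008826 40.06135582923889 5.0
pos [ 0.6118 -0.0077  0.066 ] radius 0.0875 handle rad 1.411 tool y deg 42.6 tangent 42.3 F tool [-3.6 -9.9 10.3] 0.016249509644820605 40.25281369686127 5.1667
```

Clamped with about 6 N beyond the drag. Releasing the knob and rising.

```bash
python3 -m jog '[{"dx":0,"dy":0,"dz":0,"ax":0,"ay":0,"az":0,"grip":0},{"dx":0,"dy":0,"dz":0,"ax":0,"ay":0,"az":0,"grip":0.3},{"dx":0,"dy":0,"dz":-0.1,"ax":0,"ay":0,"az":0,"grip":1},{"dx":0,"dy":0,"dz":-0.3,"ax":0,"ay":0,"az":0,"grip":1},{"dx":0,"dy":0,"dz":-0.45,"ax":0,"ay":0,"az":0,"grip":1}]' 20
python3 - <<'E'
from h import *
print(manip.get_state()['qpos'].round(2)); plan((.535,-.335,.2),55); print(toolT().round(3))
E
```

```text
clock: 5.58
position: [0.6163, -0.0047, 0.1778]
ee_rot: [-0.0, 0.402, 0.916, 0.001]
contact_force: [1.1, 0.7, -0.3]
width: 0.0758
gripper_force: 0.0
[-0.12  0.37  1.5   0.    1.27 -0.87]
d [-0.752 -1.134 -0.092] a [ 0.001 -0.001 -0.138]
[[-0.677  0.736  0.     0.616]
 [ 0.736  0.677  0.002 -0.005]
 [ 0.002  0.002 -1.     0.178]
 [ 0.     0.     0.     1.   ]]
```

```bash
python3 -m jog '[{"dx":-0.4,"dy":-0.6,"dz":-0.05,"ax":0,"ay":0,"az":0,"grip":1},{"dx":-0.4,"dy":-0.6,"dz":-0.05,"ax":0,"ay":0,"az":0,"grip":1},{"dx":-0.4,"dy":-0.6,"dz":-0.05,"ax":0,"ay":0,"az":0,"grip":1},{"dx":-0.4,"dy":-0.6,"dz":-0.05,"ax":0,"ay":0,"az":0,"grip":1},{"dx":-0.4,"dy":-0.6,"dz":-0.05,"ax":0,"ay":0,"az":0,"grip":1}]' >/dev/null
python3 -m jog '[{"dx":-0.35,"dy":-0.53,"dz":-0.04,"ax":0,"ay":0,"az":-0.138,"grip":1},{"dx":-0.35,"dy":-0.53,"dz":-0.04,"ax":0,"ay":0,"az":-0.138,"grip":1},{"dx":-0.35,"dy":-0.53,"dz":-0.04,"ax":0,"ay":0,"az":-0.138,"grip":1},{"dx":-0.35,"dy":-0.53,"dz":-0.04,"ax":0,"ay":0,"az":-0.138,"grip":1},{"dx":-0.35,"dy":-0.53,"dz":-0.04,"ax":0,"ay":0,"az":-0.138,"grip":1}]'
python3 - <<'E'
from h import *
T=toolT(); d=snap('wrist','w3.png'); np.save('w3T',T); t=snap('top','t3.png')
hsv=cv2.cvtColor(d['img'],cv2.COLOR_RGB2HSV); m=cv2.inRange(hsv,(7,200,170),(18,255,255))
k,l,st,c=cv2.connectedComponentsWithStats(m); i=1+np.argmax(st[1:,4]); print(c[i],st[i])
r=cv2.minAreaRect(np.argwhere(l==i)[:,::-1].astype(np.float32)); print(cv2.boxPoints(r),ray(d,cv2.boxPoints(r),.066,T).round(4))
h=cv2.cvtColor(t['img'],cv2.COLOR_RGB2HSV)
cv2.imwrite('pics/c3.png',np.hstack([d['img'][:,:,::-1][:, :],cv2.resize(t['img'][80:220,170:310,::-1],(288,288)) [0:0].reshape(0,0,3) if 0 else np.zeros((384,0,3),np.uint8)]))
cv2.imwrite('pics/c4.png',cv2.resize(t['img'][80:220,170:310,::-1],(560,560),interpolation=cv2.INTER_CUBIC))
E
```

```text
clock: 6.42
position: [0.535, -0.3421, 0.2007]
ee_rot: [0.003, 0.303, 0.953, -0.002]
contact_force: [0.4, 0.2, 0.4]
width: 0.0854
gripper_force: 0.0
[265.49494949 176.29292929] [259 153  14  46 495]
[[258.953   153.02493]
 [271.25555 152.73203]
 [272.33203 197.94449]
 [260.02948 198.2374 ]] [[ 0.5075 -0.3217  0.066 ]
 [ 0.5145 -0.3114  0.066 ]
 [ 0.5545 -0.3375  0.066 ]
 [ 0.5472 -0.3484  0.066 ]]
```

View pics/w3.png

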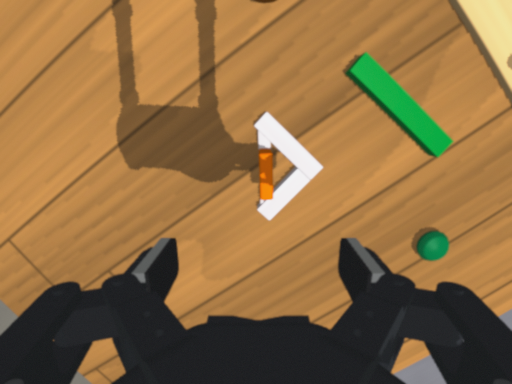

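View pics/c4.png

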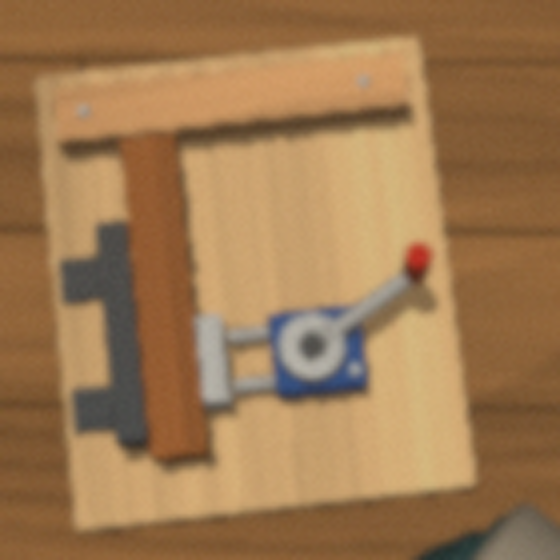

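Wrist view: orange bar (259–272,153–198) inside the white square, heel at (322,167). Crop: the post is straight against the jaw, with the handle at its clamped angle and knob at (418,260).

```bash
python3 - <<'E'
from h import *
plan((.531,-.330,.026),56.1)
E
```

```text
d [0.031 0.007 0.695] a [ 0.001  0.002 -0.014]
```

```bash
python3 -m jog '[{"dx":0.031,"dy":0.007,"dz":0.15,"ax":0,"ay":0,"az":-0.014,"grip":1},{"dx":0.031,"dy":0.007,"dz":0.3,"ax":0,"ay":0,"az":-0.014,"grip":1},{"dx":0.031,"dy":0.007,"dz":0.45,"ax":0,"ay":0,"az":-0.014,"grip":1},{"dx":0.031,"dy":0.007,"dz":0.6,"ax":0,"ay":0,"az":-0.014,"grip":1},{"dx":0.031,"dy":0.007,"dz":0.69,"ax":0,"ay":0,"az":-0.014,"grip":1}]'
python3 -m jog '[{"dx":0,"dy":0,"dz":0,"ax":0,"ay":0,"az":0,"grip":1},{"dx":0,"dy":0,"dz":0,"ax":0,"ay":0,"az":0,"grip":0},{"dx":0,"dy":0,"dz":0,"ax":0,"ay":0,"az":0,"grip":-0.4},{"dx":0,"dy":0,"dz":0,"ax":0,"ay":0,"az":0,"grip":-1},{"dx":0,"dy":0,"dz":0,"ax":0,"ay":0,"az":0,"grip":-1}]' 60
python3 -m jog '[{"dx":0,"dy":0,"dz":0,"ax":0,"ay":0,"az":0,"grip":-1},{"dx":0,"dy":0,"dz":0,"ax":0,"ay":0,"az":0,"grip":-1},{"dx":0,"dy":0,"dz":0,"ax":0,"ay":0,"az":0,"grip":-1},{"dx":0,"dy":0,"dz":0,"ax":0,"ay":0,"az":0,"grip":-1}]' 60
python3 -m jog '[{"dx":0,"dy":0,"dz":-0.1,"ax":0,"ay":0,"az":0,"grip":-1},{"dx":0,"dy":0,"dz":-0.25,"ax":0,"ay":0,"az":0,"grip":-1},{"dx":0,"dy":0,"dz":-0.4,"ax":0,"ay":0,"az":0,"grip":-1},{"dx":0,"dy":0,"dz":-0.4,"ax":0,"ay":0,"az":0,"grip":-1},{"dx":0,"dy":0,"dz":-0.4,"ax":0,"ay":0,"az":0,"grip":-1}]' 60
python3 hs.py
python3 - <<'E'
from h import *
a=np.radians(6.4);X=np.array([np.cos(a),np.sin(a)]);Y=np.array([-X[1],X[0]]);C=np.array([.703,.149])
G=C-.062*X-.062*Y; print('target above',G); plan((*G,.126),51.4)
E
```

```text
clock: 6.93
position: [0.5291, -0.3256, 0.0233]
ee_rot: [-0.002, 0.29, 0.957, 0.002]
contact_force: [0.3, 0.5, 0.1]
width: 0.0856
gripper_force: 0.0
clock: 7.35
position: [0.5311, -0.3301, 0.0286]
ee_rot: [0.002, 0.29, 0.957, -0.001]
contact_force: [-0.5, 0.2, 0.6]
width: 0.0385
gripper_force: 0.0
clock: 7.68
position: [0.5302, -0.3298, 0.0275]
ee_rot: [0.001, 0.291, 0.957, -0.0]
contact_force: [0.2, 0.9, 5.6]
width: 0.0133
gripper_force: 59.6
clock: 8.1
position: [0.5305, -0.3305, 0.1283]
ee_rot: [0.002, 0.291, 0.957, -0.001]
contact_force: [-0.3, 0.7, -3.9]
width: 0.0133
gripper_force: 59.0
pos [ 0.5305 -0.3305  0.1283] radius 0.3881 handle rad 0.616 tool y deg 56.2 tangent -3.3 F tool [0.7 0.4 3.9] 0.013307911064589636 59.000033140182495 8.1
target above [0.64829746 0.08047532]
d [0.523 1.628 0.006] a [-0.     0.003  0.053]
```

```bash
python3 -m jog '[{"dx":0.2,"dy":0.6,"dz":-0.12,"ax":0,"ay":0,"az":0,"grip":-1},{"dx":0.2,"dy":0.6,"dz":-0.12,"ax":0,"ay":0,"az":0,"grip":-1},{"dx":0.2,"dy":0.6,"dz":-0.12,"ax":0,"ay":0,"az":0,"grip":-1},{"dx":0.2,"dy":0.6,"dz":-0.12,"ax":0,"ay":0,"az":0,"grip":-1},{"dx":0.2,"dy":0.6,"dz":-0.12,"ax":0,"ay":0,"az":0,"grip":-1}]' >/dev/null
python3 -m jog '[{"dx":0.2,"dy":0.6,"dz":0,"ax":0,"ay":0,"az":0,"grip":-1},{"dx":0.2,"dy":0.6,"dz":0,"ax":0,"ay":0,"az":0,"grip":-1},{"dx":0.2,"dy":0.6,"dz":0,"ax":0,"ay":0,"az":0,"grip":-1},{"dx":0.2,"dy":0.6,"dz":0,"ax":0,"ay":0,"az":0,"grip":-1},{"dx":0.2,"dy":0.6,"dz":0,"ax":0,"ay":0,"az":0,"grip":-1}]' >/dev/null
python3 -m jog '[{"dx":0.12,"dy":0.42,"dz":0,"ax":0,"ay":0,"az":0.053,"grip":-1},{"dx":0.12,"dy":0.42,"dz":0,"ax":0,"ay":0,"az":0.053,"grip":-1},{"dx":0.12,"dy":0.42,"dz":0,"ax":0,"ay":0,"az":0.053,"grip":-1},{"dx":0.12,"dy":0.42,"dz":0,"ax":0,"ay":0,"az":0.053,"grip":-1},{"dx":0.12,"dy":0.42,"dz":0,"ax":0,"ay":0,"az":0.053,"grip":-1}]'
python3 -m jog '[{"dx":0,"dy":0,"dz":0,"ax":0,"ay":0,"az":0,"grip":-1},{"dx":0,"dy":0,"dz":0,"ax":0,"ay":0,"az":0,"grip":-1},{"dx":0,"dy":0,"dz":0,"ax":0,"ay":0,"az":0,"grip":-1}]' >/dev/null
python3 - <<'E'
from h import *
T=toolT(); np.save('w5T',T); d=snap('wrist','w5.png'); print(T.round(4)); plan((.6483,.0805,.042),51.4)
a=np.radians(6.4);X=np.array([np.cos(a),np.sin(a),0]);Y=np.array([-X[1],X[0],0]);C=np.array([.703,.149,.042])
p=proj(d,[C,C-.16*Y,C-.2*X],T); print(p)
im=d['img'].copy()
for q in p: cv2.drawMarker(im,tuple(int(v) for v in q),(255,0,255),0,10)
cv2.imwrite('pics/c5.png',cv2.resize(im[:,:,::-1],(800,600)))
E
```

```text
clock: 9.35
position: [0.6453, 0.0804, 0.1533]
ee_rot: [-0.002, 0.329, 0.944, -0.001]
contact_force: [-0.4, -0.7, -2.9]
width: 0.0132
gripper_force: 61.0
[[-7.811e-01  6.244e-01 -1.400e-03  6.460e-01]
 [ 6.244e-01  7.811e-01 -5.000e-04  7.800e-02]
 [ 8.000e-04 -1.300e-03 -1.000e+00  1.555e-01]
 [ 0.000e+00  0.000e+00  0.000e+00  1.000e+00]]
d [-0.001  0.013  0.455] a [-0.001 -0.    -0.   ]
[[350.879439   192.12803592]
 [237.81910529 292.20326842]
 [199.06639179  32.31896408]]
```

View pics/c5.png

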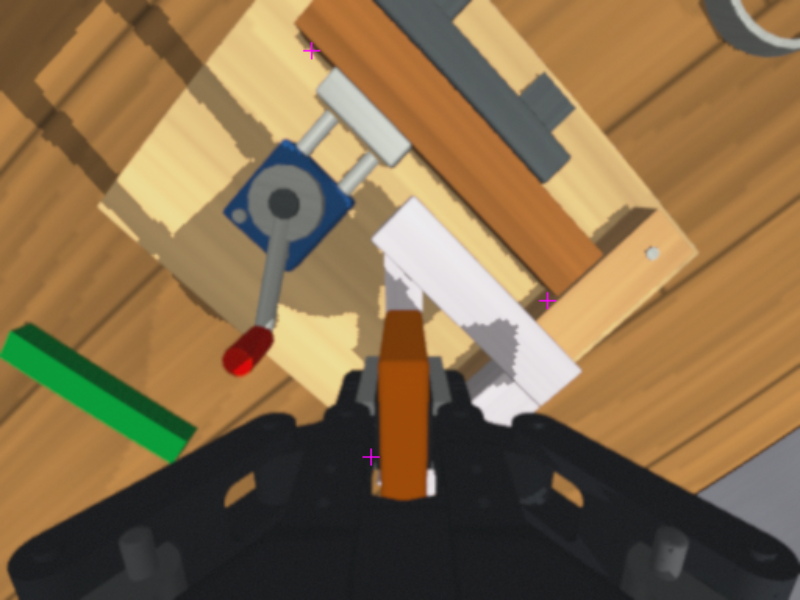

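Predicted corner marker (548,300) sits on the seen post/rail corner; the held square's leg runs (413,197)–(580,371), nearly parallel to the post edge (308,33)–(553,295). Checking the yaws by rays.

```bash
python3 - <<'E'
from h import *
d=load('w5.png');T=np.load('w5T.npy')
g=cv2.GaussianBlur(d['img'],(3,3),0).astype(int)
def edge(p0,p1,z,nm,h=6):
    # strongest gradient across the line, refined by a robust line fit
    p0,p1=[np.array(p)*.64 for p in(p0,p1)]; t=(p1-p0)/np.linalg.norm(p1-p0); n=np.array([-t[1],t[0]]); L=[]
    for f in np.linspace(.06,.94,50):
        q=p0+f*(p1-p0); s=np.arange(-h,h+.1,.5); pr=np.array([cv2.remap(d['img'].astype(np.float32),np.float32([[(q+k*n)[0]]]),np.float32([[(q+k*n)[1]]]),1)[0,0] for k in s])
        gr=np.abs(np.diff(pr,axis=0)).sum(1); L.append(q+(s[gr.argmax()]+.25)*n)
    W=ray(d,L,z,T)[:,:2].astype(np.float32); v=cv2.fitLine(W,cv2.DIST_HUBER,0,.001,.001)[:,0]
    r=np.abs((W-v[2:])@np.array([-v[1],v[0]])); print(nm,'angle',np.degrees(np.arctan2(v[1],v[0])).round(2),'resid mm',(np.median(r)*1e3).round(2)); return v
lg=edge((416,200),(578,368),.146,'leg')
ps=edge((420,152),(545,288),.042,'post')
rl=edge((560,293),(650,215),.042,'rail')
fj=edge((440,62),(540,178),.046,'jaw') 
A=np.c_[ps[:2],-rl[:2]]; s=np.linalg.solve(A,rl[2:]-ps[2:]); print('corner',ps[2:]+s[0]*ps[:2])
E
```

```text
leg angle 6.67 resid mm 0.03
post angle 6.69 resid mm 0.33
rail angle -83.17 resid mm 0.14
jaw angle 6.92 resid mm 0.12
corner [0.70688707 0.15003805]
```

Square and board yaw agree to 0.1°. Lowering beside the corner (about 14 mm clear of both timbers), then gently to contact.

```bash
python3 -m jog '[{"dx":0,"dy":0.008,"dz":0.1,"ax":0,"ay":0,"az":0,"grip":-1},{"dx":0,"dy":0.008,"dz":0.22,"ax":0,"ay":0,"az":0,"grip":-1},{"dx":0,"dy":0.008,"dz":0.34,"ax":0,"ay":0,"az":0,"grip":-1},{"dx":0,"dy":0.008,"dz":0.43,"ax":0,"ay":0,"az":0,"grip":-1},{"dx":0,"dy":0.008,"dz":0.43,"ax":0,"ay":0,"az":0,"grip":-1}]' >/dev/null
python3 -m jog '[{"dx":0,"dy":0,"dz":0,"ax":0,"ay":0,"az":0,"grip":-1},{"dx":0,"dy":0,"dz":0,"ax":0,"ay":0,"az":0,"grip":-1}]' >/dev/null
python3 hs.py
python3 -m jog '[{"dx":0,"dy":0,"dz":0.016,"ax":0,"ay":0,"az":0,"grip":-1},{"dx":0,"dy":0,"dz":0.026,"ax":0,"ay":0,"az":0,"grip":-1},{"dx":0,"dy":0,"dz":0.026,"ax":0,"ay":0,"az":0,"grip":-1}]' >/dev/null
python3 hs.py
python3 -m jog '[{"dx":0,"dy":0,"dz":0.006,"ax":0,"ay":0,"az":0,"grip":-1},{"dx":0,"dy":0,"dz":0.01,"ax":0,"ay":0,"az":0,"grip":-1},{"dx":0,"dy":0,"dz":0.01,"ax":0,"ay":0,"az":0,"grip":-1}]' >/dev/null
python3 hs.py
```

```text
pos [0.6493 0.0805 0.0502] radius 0.0991 handle rad 2.484 tool y deg 51.4 tangent 103.7 F tool [-0.3  0.4  2.2] 0.013212882565001296 61.0150945186615 10.2333
pos [0.6483 0.081  0.0429] radius 0.0982 handle rad 2.491 tool y deg 51.5 tangent 104.1 F tool [ 0.6 -0.4  2.8] 0.013199742833888632 61.10609292984009 10.4833
pos [0.6479 0.0811 0.0397] radius 0.0979 handle rad 2.493 tool y deg 51.5 tangent 104.2 F tool [-0.4 -0.   2.5] 0.013047029496298719 61.15051746368408 10.7333
```

```bash
python3 -m jog '[{"dx":0,"dy":0,"dz":0.003,"ax":0,"ay":0,"az":0,"grip":-1},{"dx":0,"dy":0,"dz":0.003,"ax":0,"ay":0,"az":0,"grip":-1}]' >/dev/null; python3 hs.py
python3 -m jog '[{"dx":0,"dy":0,"dz":0.003,"ax":0,"ay":0,"az":0,"grip":-1},{"dx":0,"dy":0,"dz":0.003,"ax":0,"ay":0,"az":0,"grip":-1}]' >/dev/null; python3 hs.py
```

```text
pos [0.648  0.0811 0.0396] radius 0.098 handle rad 2.494 tool y deg 51.5 tangent 104.3 F tool [ 1.1 -1.  -2.6] 0.013284609775708165 61.85030221939087 10.9
pos [0.648  0.0811 0.0396] radius 0.098 handle rad 2.493 tool y deg 51.5 tangent 104.3 F tool [ 3.2 -1.5 -5.6] 0.013453128476372516 62.471269369125366 11.0667
```

```bash
cat > hj.py <<'E'
from h import *
s=manip.get_state(); T=toolT(s); a=np.radians(6.7);X=np.array([np.cos(a),np.sin(a),0]);Y=np.array([-X[1],X[0],0]);C=np.array([.705,.1495,0])
p=np.array(s['position'])-C; f=s['contact_force']; m=T[:3,:3].T@s['moment']
print('jig xy mm',((p@X)*1e3).round(1),((p@Y)*1e3).round(1),'z',(p[2]*1e3).round(1),'F X,Y,Z',(f@X).round(1),(f@Y).round(1),f[2].round(1),'Mz world',s['moment'][2].round(2),'toolyaw',np.degrees(np.arctan2(T[1,1],T[0,1])).round(2),'w',round(s['width']*1e3,1),s['clock'])
E
python3 -m jog '[{"dx":-0.002,"dy":0.015,"dz":-0.002,"ax":0,"ay":0,"az":0,"grip":-1},{"dx":-0.004,"dy":0.03,"dz":-0.002,"ax":0,"ay":0,"az":0,"grip":-1},{"dx":-0.005,"dy":0.045,"dz":-0.002,"ax":0,"ay":0,"az":0,"grip":-1},{"dx":-0.005,"dy":0.045,"dz":-0.002,"ax":0,"ay":0,"az":0,"grip":-1}]' >/dev/null; python3 hj.py
python3 -m jog '[{"dx":0,"dy":0.008,"dz":0,"ax":0,"ay":0,"az":0,"grip":-1},{"dx":0,"dy":0.008,"dz":0,"ax":0,"ay":0,"az":0,"grip":-1}]' >/dev/null; python3 hj.py
python3 -m jog '[{"dx":0,"dy":0.008,"dz":0,"ax":0,"ay":0,"az":0,"grip":-1},{"dx":0,"dy":0.008,"dz":0,"ax":0,"ay":0,"az":0,"grip":-1}]' >/dev/null; python3 hj.py
```

```text
jig xy mm -55.3 -54.6 z 39.6 F X,Y,Z -2.3 -2.0 4.7 Mz world 0.01 toolyaw 51.48 w 13.3 11.4
jig xy mm -54.2 -53.6 z 39.6 F X,Y,Z -4.1 -2.0 6.0 Mz world -0.1 toolyaw 51.48 w 13.1 11.5667
jig xy mm -52.8 -52.3 z 39.6 F X,Y,Z -2.6 -2.6 4.9 Mz world -0.01 toolyaw 51.47 w 13.1 11.7333
```

```bash
python3 -m jog '[{"dx":0,"dy":0.006,"dz":0,"ax":0,"ay":0,"az":0,"grip":-1},{"dx":0,"dy":0.006,"dz":0,"ax":0,"ay":0,"az":0,"grip":-1}]' >/dev/null; python3 hj.py
python3 -m jog '[{"dx":0,"dy":0.006,"dz":0,"ax":0,"ay":0,"az":0,"grip":-1},{"dx":0,"dy":0.006,"dz":0,"ax":0,"ay":0,"az":0,"grip":-1}]' >/dev/null; python3 hj.py
python3 -m jog '[{"dx":0,"dy":0.006,"dz":0,"ax":0,"ay":0,"az":0,"grip":-1},{"dx":0,"dy":0.006,"dz":0,"ax":0,"ay":0,"az":0,"grip":-1}]' >/dev/null; python3 hj.py
```

```text
jig xy mm -51.7 -51.4 z 39.6 F X,Y,Z -3.8 -2.6 5.5 Mz world -0.07 toolyaw 51.48 w 13.3 11.9
jig xy mm -50.7 -50.4 z 39.6 F X,Y,Z -2.8 -2.7 5.5 Mz world 0.01 toolyaw 51.47 w 13.3 12.0667
jig xy mm -49.6 -49.3 z 39.6 F X,Y,Z -3.1 -2.7 5.9 Mz world -0.04 toolyaw 51.48 w 13.3 12.2333
```

```bash
python3 -m jog '[{"dx":0,"dy":0.006,"dz":0,"ax":0,"ay":0,"az":0,"grip":-1},{"dx":0,"dy":0.006,"dz":0,"ax":0,"ay":0,"az":0,"grip":-1}]' >/dev/null; python3 hj.py
python3 -m jog '[{"dx":0,"dy":0.006,"dz":0,"ax":0,"ay":0,"az":0,"grip":-1},{"dx":0,"dy":0.006,"dz":0,"ax":0,"ay":0,"az":0,"grip":-1}]' >/dev/null; python3 hj.py
python3 -m jog '[{"dx":0,"dy":0.004,"dz":0,"ax":0,"ay":0,"az":0,"grip":-1},{"dx":0,"dy":0.004,"dz":0,"ax":0,"ay":0,"az":0,"grip":-1}]' >/dev/null; python3 hj.py
```

```text
jig xy mm -49.3 -49.0 z 39.6 F X,Y,Z -4.4 -5.0 7.2 Mz world -0.05 toolyaw 51.5 w 13.3 12.4
jig xy mm -49.3 -49.0 z 39.8 F X,Y,Z -7.7 -8.3 7.8 Mz world -0.04 toolyaw 51.52 w 13.3 12.5667
jig xy mm -49.2 -49.0 z 39.8 F X,Y,Z -9.1 -9.7 10.4 Mz world -0.05 toolyaw 51.53 w 12.7 12.7333
```

```bash
python3 -m jog '[{"dx":0,"dy":0,"dz":-0.004,"ax":0,"ay":0,"az":0,"grip":-1},{"dx":0,"dy":0,"dz":-0.004,"ax":0,"ay":0,"az":0,"grip":-1},{"dx":0,"dy":0,"dz":-0.004,"ax":0,"ay":0,"az":0,"grip":-1},{"dx":0,"dy":0,"dz":-0.004,"ax":0,"ay":0,"az":0,"grip":-1}]' >/dev/null; python3 hj.py
python3 - <<'E'
from h import *
w=snap('wrist','w6.png')['img']; s=snap('side','s6.png')['img'][140:250,190:370]
a=cv2.resize(w[60:300,130:512,::-1],(800,503),interpolation=cv2.INTER_CUBIC); cv2.imwrite('pics/c6.png',a)
E
python3 hj.py
```

```text
jig xy mm -49.2 -48.1 z 39.9 F X,Y,Z -7.0 -7.3 5.6 Mz world -0.07 toolyaw 51.5 w 13.1 13.0667
jig xy mm -49.2 -48.1 z 39.9 F X,Y,Z -6.9 -7.2 6.1 Mz world -0.06 toolyaw 51.51 w 13.3 13.1667
```

View pics/c6.png

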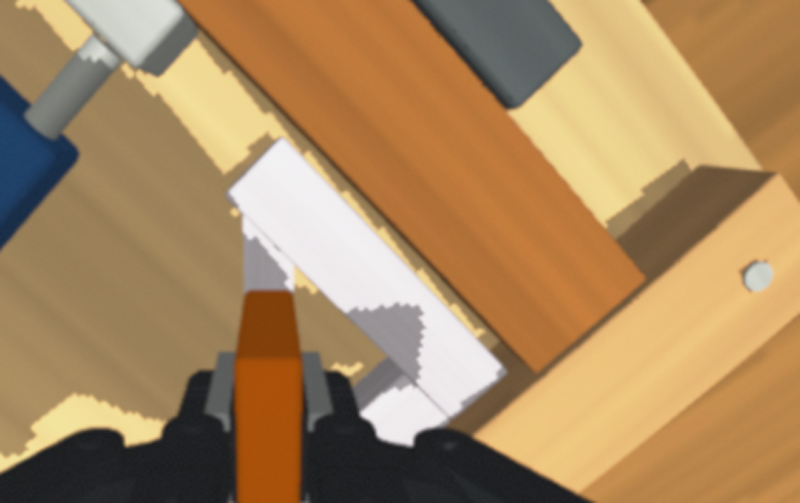

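The picture shows a narrow lit strip of board along the leg's outer edge from (310,150) to (490,335), so the leg isn't on the post yet. It had stuck on the rail by friction and slid 0.9 mm when I eased the load. I'll ease the rail push and advance along jig +Y.

```bash
python3 -m jog '[{"dx":0.006,"dy":-0.002,"dz":0,"ax":0,"ay":0,"az":0,"grip":-1},{"dx":0.006,"dy":-0.001,"dz":0,"ax":0,"ay":0,"az":0,"grip":-1},{"dx":0.006,"dy":0,"dz":0,"ax":0,"ay":0,"az":0,"grip":-1}]' >/dev/null; python3 hj.py
python3 -m jog '[{"dx":0.003,"dy":0.003,"dz":0,"ax":0,"ay":0,"az":0,"grip":-1},{"dx":0.003,"dy":0.003,"dz":0,"ax":0,"ay":0,"az":0,"grip":-1}]' >/dev/null; python3 hj.py
python3 -m jog '[{"dx":0.003,"dy":0.003,"dz":0,"ax":0,"ay":0,"az":0,"grip":-1},{"dx":0.003,"dy":0.003,"dz":0,"ax":0,"ay":0,"az":0,"grip":-1}]' >/dev/null; python3 hj.py
python3 -m jog '[{"dx":0.003,"dy":0.003,"dz":0,"ax":0,"ay":0,"az":0,"grip":-1},{"dx":0.003,"dy":0.003,"dz":0,"ax":0,"ay":0,"az":0,"grip":-1}]' >/dev/null; python3 hj.py
```

```text
jig xy mm -49.3 -46.4 z 39.8 F X,Y,Z -5.6 -6.6 4.4 Mz world -0.02 toolyaw 51.49 w 13.3 13.4167
jig xy mm -49.3 -45.7 z 39.8 F X,Y,Z -5.6 -6.4 4.7 Mz world -0.06 toolyaw 51.49 w 13.1 13.5833
jig xy mm -49.3 -44.7 z 39.8 F X,Y,Z -4.3 -6.6 4.2 Mz world -0.04 toolyaw 51.5 w 13.2 13.75
jig xy mm -49.3 -43.8 z 39.8 F X,Y,Z -5.5 -7.4 4.0 Mz world -0.04 toolyaw 51.51 w 13.1 13.9167
```

```bash
cat > gap.py <<'E'
from h import *
import sys
def edge(d,T,p0,p1,z,nm,h):
    p0,p1=np.array(p0),np.array(p1); t=(p1-p0)/np.linalg.norm(p1-p0); n=np.array([-t[1],t[0]]); s=np.arange(-h,h+.1,.5); L=[]
    for f in np.linspace(.06,.94,50):
        q=(p0+f*(p1-p0)+s[:,None]*n).astype(np.float32); pr=cv2.remap(d['img'].astype(np.float32),q[:,:1],q[:,1:],1)[:,0]
        L.append(q[np.abs(pr[2:]-pr[:-2]).sum(1).argmax()+1])
    W=ray(d,L,z,T)[:,:2].astype(np.float32); v=cv2.fitLine(W,cv2.DIST_HUBER,0,.0005,.001)[:,0]
    r=np.abs((W-v[2:])@np.array([-v[1],v[0]])); print(nm,'angle',np.degrees(np.arctan2(v[1],v[0])).round(2),'resid mm',(np.median(r)*1e3).round(2)); return v
def gap(d,T,leg,post,rail,h=5):
    l=edge(d,T,*leg,.030,'leg',h);p=edge(d,T,*post,.042,'post',h);r=edge(d,T,*rail,.042,'rail',h)
    for v in(p,r): 
        n=np.array([-v[1],v[0]]); print('leg-mid dist mm',((l[2:]-v[2:])@n*1e3).round(2), 'tcp dist', ((T[:2,3]-v[2:])@n*1e3).round(2))
f=lambda *p:[(x/2.094+130,y/2.094+60) for x,y in p]
E
python3 - <<'E'
from gap import *
d=load('w6.png'); T=np.load('w5T.npy').copy(); a=np.radians(6.7);X=np.array([np.cos(a),np.sin(a),0]);Y=np.array([-X[1],X[0],0])
T[:3,3]=np.array([.705,.1495,0])-.0492*X-.0481*Y+[0,0,.0399]
gap(d,T,f((290,146),(498,364)),f((200,18),(530,360)),f((545,370),(690,250)))
T=toolT(); d=snap('wrist','w7.png'); c=(0.5-1)*0
# wrist cam is fixed to the tool: leg stays in place, timbers shift
dp=proj(d,[[.7,.145,.042]],T)-proj(d,[[.7,.145,.042]],np.r_[np.c_[T[:3,:3],T[:3,3]-.0043*Y],[[0,0,0,1]]]); print('shift px',dp); D=dp[0]
gap(d,T,f((290,146),(498,364)),[np.array(q)+D for q in f((200,18),(530,360))],[np.array(q)+D for q in f((545,370),(690,250))])
E
```

```text
leg angle 5.96 resid mm 0.46
post angle 6.77 resid mm 0.1
rail angle -83.51 resid mm 0.08
leg-mid dist mm -2.21 tcp dist -52.22
leg-mid dist mm -54.26 tcp dist -50.96
shift px [[-5.84261334  4.91266899]]
leg angle 6.82 resid mm 0.34
post angle 6.59 resid mm 0.2
rail angle -83.35 resid mm 0.1
leg-mid dist mm -0.11 tcp dist -48.11
leg-mid dist mm -59.62 tcp dist -50.74
```

```bash
python3 - <<'E'
from gap import *
ms={}
for n in('w5','w6','w7'):
    d=load(n+'.png'); hsv=cv2.cvtColor(d['img'],cv2.COLOR_RGB2HSV); m=cv2.inRange(hsv,(0,0,100),(180,45,255)); m[:, :225]=0; m[:110]=0; m[270:]=0
    k,l,st,c=cv2.connectedComponentsWithStats(m); i=1+np.argmax(st[1:,4]); M=(l==i); p=np.argwhere(M)[:,::-1]; p0=p.astype(float)
    for q in p,:
        # extremes along leg's across (outer, up-right) and along directions
        u=np.array([.72,-.69]); v=np.array([.69,.72]); o=q@u; e=q@v
        s=[np.percentile(o[(e>np.percentile(e,a))&(e<np.percentile(e,a+10))],99) for a in(15,40,65)]
        print(n,st[i],'outer edge',np.round(s,1),'top tip min along',e.min().round(1),'heel',e.max().round(1))
    o=d['img']; h=cv2.inRange(hsv,(7,200,90),(18,255,255)); h[250:]=0; h[:, :230]=0;h[:, 290:]=0
    q=np.argwhere(h>0)[:,::-1]; print('bar cols',np.percentile(q[:,0],[2,98]),'top row',q[:,1].min())
E
```

```text
w5 [ 238  126  134  144 7454] outer edge [103.8 104.1 104.1] top tip min along 271.7 heel 426.8
bar cols [244. 272.] top row 199
w6 [ 238  126  134  144 7491] outer edge [104.2 104.1 103.9] top tip min along 271.5 heel 427.4
bar cols [243. 272.] top row 200
w7 [ 238  125  134  145 7494] outer edge [103.9 104.6 104.1] top tip min along 271.5 heel 427.4
bar cols [243. 272.] top row 200
```

```bash
python3 - <<'E'
from gap import *
d=load('w5.png');T=np.load('w5T.npy')
l=edge(d,T,(266,128),(370,235.5),.1555-.0397+.030,'leg',6); n=np.array([-l[1],l[0]]); print('tcp to leg line',(T[:2,3]-l[2:])@n*1e3)
l=edge(d,T,(266,128),(370,235.5),.1555-.0397+.030,'leg',3); n=np.array([-l[1],l[0]]); print('tcp to leg line',(T[:2,3]-l[2:])@n*1e3)
E
python3 hj.py
```

```text
leg angle 6.68 resid mm 0.07
tcp to leg line -48.23768775816207
leg angle 6.68 resid mm 0.07
tcp to leg line -48.23768775816207
jig xy mm -49.2 -43.8 z 39.8 F X,Y,Z -5.3 -6.4 4.4 Mz world -0.03 toolyaw 51.51 w 13.5 13.9667
```

The square hasn't slipped in the grip. By the clean w5 fit its leg is now within ~0.1 mm of the post, so I push on until Y visibly stops.

```bash
python3 -m jog '[{"dx":0.002,"dy":0.002,"dz":0,"ax":0,"ay":0,"az":0,"grip":-1},{"dx":0.002,"dy":0.002,"dz":0,"ax":0,"ay":0,"az":0,"grip":-1}]' >/dev/null; python3 hj.py
python3 -m jog '[{"dx":0.002,"dy":0.002,"dz":0,"ax":0,"ay":0,"az":0,"grip":-1},{"dx":0.002,"dy":0.002,"dz":0,"ax":0,"ay":0,"az":0,"grip":-1}]' >/dev/null; python3 hj.py
python3 -m jog '[{"dx":0.002,"dy":0.002,"dz":0,"ax":0,"ay":0,"az":0,"grip":-1},{"dx":0.002,"dy":0.002,"dz":0,"ax":0,"ay":0,"az":0,"grip":-1}]' >/dev/null; python3 hj.py
```

```text
jig xy mm -49.3 -43.7 z 39.8 F X,Y,Z -5.1 -8.8 4.3 Mz world -0.01 toolyaw 51.53 w 13.3 14.1333
jig xy mm -49.2 -43.7 z 40.0 F X,Y,Z -5.9 -9.9 4.6 Mz world -0.01 toolyaw 51.55 w 13.5 14.3
jig xy mm -49.2 -43.6 z 40.0 F X,Y,Z -5.7 -11.1 4.0 Mz world 0.05 toolyaw 51.56 w 13.3 14.4667
```

Y has stopped dead against the post. The post face came out about 4 mm from my first estimate, so I'm checking whether the post is still in place or has moved, using the jaw and rail as references.

```bash
python3 - <<'E'
from gap import *
d5=load('w5.png');T5=np.load('w5T.npy'); a=np.radians(6.7);X=np.array([np.cos(a),np.sin(a)]);Y=np.array([-X[1],X[0]]);C=np.array([.705,.1495])
def rep(v,nm): q=v[2:]-C; print('   ',nm,'Y mm',(q@Y*1e3).round(2),'at X',(q@X*1e3).round(1))
def sc(*p): return [(x*.64,y*.64) for x,y in p]
for h in(4,8): rep(edge(d5,T5,*sc((430,165),(540,283)),.042,'post in w5',h),'post in')
rep(edge(d5,T5,*sc((385,20),(540,178)),.046,'jaw w5',6),'jaw')
rep(edge(d5,T5,*sc((555,195),(600,248)),.042,'post out w5',5),'post out')
# brown mask profile across post near x=-50 in w5, w8, via Y sampling at z=.042
T8=toolT(); d8=snap('wrist','w8.png'); snap('top','t8.png')
for n,d,T in(('w5',d5,T5),('w8',d8,T8),('t3',load('t3.png'),None),('t8',load('t8.png'),None)):
    for x in(-.02,-.045,-.1,-.19):
        ys=np.arange(-.02,.06,.0005); P=np.array([[*(C+x*X+y*Y),.042] for y in ys]); uv=proj(d,P,T).astype(np.float32)
        c=cv2.remap(d['img'],uv[:,:1],uv[:,1:],1)[:,0].reshape(1,-1,3); h=cv2.cvtColor(c,cv2.COLOR_RGB2HSV)[0].astype(int)
        b=(h[:,0]<15)&(h[:,1]>150)&(h[:,2]>90); print(n,x,'brown from',(ys[b].min()*1e3).round(1) if b.any() else None,'to',(ys[b].max()*1e3).round(1) if b.any() else None)
E
```

```text
post in w5 angle 6.19 resid mm 0.55
    post in Y mm 0.79 at X -60.5
post in w5 angle 6.71 resid mm 0.51
    post in Y mm 0.38 at X -61.9
jaw w5 angle 6.89 resid mm 0.12
    jaw Y mm 41.42 at X -124.1
post out w5 angle 6.85 resid mm 0.18
    post out Y mm 42.53 at X -24.7
w5 -0.02 brown from 4.5 to 41.5
w5 -0.045 brown from 4.5 to 41.5
w5 -0.1 brown from 4.0 to 42.0
w5 -0.19 brown from 4.0 to 42.0
w8 -0.02 brown from 6.0 to 42.0
w8 -0.045 brown from 6.0 to 41.5
w8 -0.1 brown from 5.5 to 42.0
w8 -0.19 brown from None to None
t3 -0.02 brown from 5.5 to 39.0
t3 -0.045 brown from 5.0 to 39.5
t3 -0.1 brown from 5.0 to 40.0
t3 -0.19 brown from 7.0 to 40.0
t8 -0.02 brown from None to None
t8 -0.045 brown from None to None
t8 -0.1 brown from None to None
t8 -0.19 brown from None to None
```

The post was at Y 4–42 mm before and after (jaw at 41–42), so it hasn't moved and is straight. Only my first corner estimate was off. Both contacts are real, so I'm evening out the two pushes slightly, letting it settle, then handing in.

```bash
python3 -m jog '[{"dx":-0.002,"dy":0,"dz":0,"ax":0,"ay":0,"az":0,"grip":-1},{"dx":-0.002,"dy":0,"dz":0,"ax":0,"ay":0,"az":0,"grip":-1},{"dx":-0.002,"dy":0,"dz":0,"ax":0,"ay":0,"az":0,"grip":-1},{"dx":-0.002,"dy":0,"dz":0,"ax":0,"ay":0,"az":0,"grip":-1},{"dx":-0.002,"dy":0,"dz":0,"ax":0,"ay":0,"az":0,"grip":-1}]' >/dev/null; python3 hj.py
python3 -m jog '[{"dx":0,"dy":0,"dz":0,"ax":0,"ay":0,"az":0,"grip":-1},{"dx":0,"dy":0,"dz":0,"ax":0,"ay":0,"az":0,"grip":-1},{"dx":0,"dy":0,"dz":0,"ax":0,"ay":0,"az":0,"grip":-1},{"dx":0,"dy":0,"dz":0,"ax":0,"ay":0,"az":0,"grip":-1},{"dx":0,"dy":0,"dz":0,"ax":0,"ay":0,"az":0,"grip":-1}]' >/dev/null; python3 hj.py
```

```text
jig xy mm -49.2 -43.6 z 40.0 F X,Y,Z -5.0 -10.2 4.7 Mz world 0.02 toolyaw 51.55 w 13.5 14.9833
jig xy mm -49.2 -43.6 z 40.0 F X,Y,Z -5.9 -11.0 4.5 Mz world 0.06 toolyaw 51.55 w 13.5 15.4
```

```bash
python3 -m jog '[{"dx":-0.004,"dy":0.002,"dz":0,"ax":0,"ay":0,"az":0,"grip":-1},{"dx":-0.004,"dy":0.002,"dz":0,"ax":0,"ay":0,"az":0,"grip":-1},{"dx":-0.004,"dy":0.002,"dz":0,"ax":0,"ay":0,"az":0,"grip":-1},{"dx":-0.004,"dy":0.002,"dz":0,"ax":0,"ay":0,"az":0,"grip":-1}]' >/dev/null; python3 hj.py
python3 -c "
from rig import manip
print(manip.sign_off())"
```

```text
jig xy mm -49.2 -43.6 z 40.0 F X,Y,Z -7.8 -9.1 5.8 Mz world 0.06 toolyaw 51.55 w 13.1 15.7333
the job is handed in; nothing more can be done
None
```

The vise is clamped on the straightened post, and the square is held flat in the corner, flush against post and rail, with a push of about 8–9 N on each; I handed the job in at 15.7 s.

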